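# Post a pill tin under the sprung flap of the dispatch box

### The arm

A 6-joint arm with a two-finger parallel gripper is mounted at the origin on the work surface. World frame = base frame: x ahead of the robot, y to its left, z up, the work surface at z = 0. Lengths are in m, angles in degrees, forces in N, time in s.
With the tool pointing down it reaches from about 0.4 to 0.825 m from the base axis. Payload 7 kg.
Tool frame: the origin (TCP) lies between the finger pads; the fingertips stand r.nose_length ahead of it and the grasp point (between the pads) lies 2 mm behind it (r.nose_length is the distance from the TCP to the fingertips, in m); y points along the fingers, x is the direction in which the jaws open and shut, and the axes are right-handed (so a half turn about y gives the same grasp; the last joint's range is limited). The gripper opens to 88 mm and grips with 3 to 60 N. Pads are 19 mm wide; open, the fingers measure 130 mm over their backs; the gripper's body (78 mm by 193 mm) begins 47 mm behind the grasp point.
Start: joints at [-50.873, 20.546, 0.682, 0, -70.136, -16.507], TCP at [0.26, -0.623, 0.244] pointing down, gripper open.
Joint ranges: [-176.03, 176.03], [-82.01, 121.73], [-58.28, 71.71], [-173.87, 95.51], [-174.79, -0.11], [-173.66, 173.66]. Speed limits (degrees/s): [136.94, 136.94, 172.46, 180, 180, 180].

### API

Orientations are given as [roll, pitch, yaw] about the fixed x, y, z axes, in that order (R = Rz(yaw) Ry(pitch) Rx(roll)).
In Python, from plant import readout, vision, r, spotter gives the robot as it stands.
- The arm moves only by the tool servo_tool, never from a script. Its argument "steps" is a list that holds one entry, the list of rows, each a list of 6 numbers: the shift along the tool's x, y, z in m, then the turn, a rotation vector about the tool's x, y, z in rad. A call has 1 to 20 rows; each row shifts and turns the commanded pose from where the row before left it, along the tool's axes as they then stand; what a row does not reach is not made up. A row lasts 1/10 s, in which the tool goes at most 50 mm and 8.59 degrees, less where a joint would pass 70% of its speed; a pose out of reach is approached as far as the arm can. A call with a gripper value outside its range is refused whole. "jaw" is the closure in counts, from 0 (fully open) to 255 (shut), set as the call begins (left out, the last holds). The fingers move at their own pace and stop on an object; "grip_force" is the grip in N (left out, the last holds). Time passes only in rows, so rows that do not move let the fingers close. It gives the time, the measured TCP pose, the force and the opening at its end, in the units of the state.
- readout.get_state(): the state, without advancing time (a new reading comes with each control period).
- vision.capture(name): name is "side" or "top"; returns a dict with "img" (480x640x3 uint8, red, green, blue), "fx", "fy", "cx", "cy" (pixels), "rvec" (rotation vector, rad) and "tvec" (3), from world to camera coordinates, as OpenCV has them. Camera axes: x right, y down, z forward; pixel columns grow to the right and rows downward; lengths in m; the calibration is good to about 2 mm. A picture is of the moment at which its call begins. There is no depth.
- r.close_job(): hands the job in, once; it reports no verdict.
Trained networks look in the newest picture that a camera, given by its name, has taken for a name from the list of things; names that differ only in an ending like _2 or _b are one class to them, and where a whole thing is asked for, a point or a joint stands for the part that bears it (a point fixed in the world has none). Each returns a list of dicts, best first, with "conf" (0 to 1); they miss things now and then, are a little off and sometimes report something else, mostly with a low value. They report only what shows in the picture. A call takes as long as a camera call. They do not tell look-alikes from the thing itself.
- spotter.search_frame(camera, thing): "uv" ([column, row] in pixels, amid what is visible of it).
- spotter.silhouettes(camera, thing): "region" (480x640 bool, what is visible of it) and "uv" ([column, row] in pixels, amid what is visible of it).
The state is a dict: "time_s": time; "joints": joint angles; "qd": joint speeds; "joint_torque": joint torques, N m; "tcp_pos": TCP position; "eef_rot": TCP orientation; "contact_force": force on the tool from outside, world axes, zero at the start; "moment": the same for the moment, N m; "gripper_width": finger opening in m.
Only numpy, scipy, OpenCV 4.12 (cv2) and the standard library are available. Lean on these libraries where they do the work, as an engineer would, in place of code of your own. Each camera call takes 0.05 s, during which the arm holds its last target.

### The job

Post the flat pill tin that lies on the loading shelf into the wooden dispatch box: press the box's wooden thumb paddle down with one fingertip to swing the brass flap up out of the way, and while you hold it so, push the tin along the shelf and in under the flap with the other fingertip until it drops down inside. Then take your fingers away so that the flap springs shut behind it. Only push the tin, never pick it up or shove it against the flap to force its way in, and leave the bell, the spare tin on the bench, the dish and the mortar where they are.

Things in the scene. Friction and masses are not known exactly. Their poses are not given: they have to be found in the camera images.
- dispatch_box: Wooden box with a glass top, fixed to the bench; 130 mm long, 60 mm wide, 108 mm high, with a loading shelf in front of its mouth. Origin: on the bench straight below the middle of the mouth, in the plane of the front face. Box axes: x level into the box (the way to push), y to the left for one who faces the mouth, z up. All numbers called 'box' below are in this frame
- mouth (a point): Middle of the sill in the plane of the front face, 58 mm above the bench; box axes. The mouth is 44 mm wide, 40 mm high. The sill ends 8 mm inside; behind it a 50 degree ramp falls to a floor 10 mm above the bench, so the tin tips in and slides down by itself once more than half of it is past the sill's end. The roof keeps an upright finger from going in past the front face
- shelf_end (a point): Near end of the loading shelf, top face, middle: box x -112 mm. The shelf runs level with the sill (58 mm above the bench) from here to the mouth, 52 mm wide, with side rails 4 mm high and 38 mm apart inside, which keep the tin straight. Nothing stands over the shelf
- flap_axle (a joint): Turn of the axle carrying flap and paddle, rad: 0 = flap shut (upright across the mouth); grows as the paddle is pressed down and the flap swings in and up; 0.95 = paddle level; stop at 1.10. A spring shuts it: 0.07 Nm when shut, 0.14 Nm at 0.95 rad, so about 1.5 N at the paddle's outer end and up to 10 N close to the axle. The axle lies along box y at box x 4 mm, z 98 mm
- flap: Brass flap, 41 mm wide, 38.5 mm long, 3 mm thick; origin on the axle. The tin pushes it open too, which is not wanted. Its lower edge stands 17.5 mm above the sill at 0.95 rad, 12 mm at 0.75 rad
- paddle: Wooden thumb paddle on a brass crank at the left end of the axle, one piece with the flap; origin on the axle at the middle of the mouth. A flat board 78 x 30 x 5 mm at box y 42 to 72 mm. Pressed level it spans box x -10 to -88 mm, top at z 64 mm, 6 mm above the shelf. At rest it slopes steeply up towards you: top face from box x -32, z 90 mm to x -77, z 153 mm
- paddle_top (a point): Middle of the paddle's upper face, moves with it. With the paddle level it is at box x -49, y 57, z 64 mm: one fingertip can slide along the paddle at that height, holding the flap open, while the other travels over the shelf behind the tin
- pill_tin: The tin to post: flat bright tin 46 mm long (x), 32 mm wide (y), 12 mm high, about 45 g; origin at the centre of its underside. It lies lengthwise on the loading shelf between the rails, its far end 10 to 35 mm before the front face
- spare_tin: A like tin lying on the bench beside the box (left alone); origin at the centre of its underside
- brass_bell: Brass hand bell, 68 mm across, 113 mm high, standing on its mouth to the right of the box (left alone); origin at the centre of its underside
- celadon_dish: Green celadon dish, 116 mm across, 30 mm high, on the bench to the left of the box (left alone); origin at the centre of its underside
- bronze_mortar: Bronze mortar, 120 mm across, 100 mm high, with its pestle standing in it to about 166 mm (left alone); origin at the centre of its underside
There are look-alikes about, which are no part of the job. Leave any blue or red look-alike of the pill_tin alone.

How it is judged (in metres and radians):
On the way, in this order (a step that is already met when the one before it is completed fails the run):
1. a finger presses the paddle and the flap stands open, with the tin still outside (value of joint flap_axle above 0.75 rad and contact force between the fingers and paddle above 0.3 N and x of pill_tin in the frame of mouth below -0.02 m), for 0.2 s.
2. while that finger still holds the flap open, a finger pushes the tin in under it (value of joint flap_axle above 0.6 rad and contact force between the fingers and paddle above 0.3 N and contact force between the fingers and pill_tin above 0.03 N and x of pill_tin in the frame of mouth above -0.015 m).
3. the tin has dropped inside, the flap still held open by the finger on the paddle (value of joint flap_axle above 0.6 rad and contact force between the fingers and paddle above 0.3 N and z of pill_tin in the frame of mouth below -0.02 m), for 0.1 s.
At the end, for the whole second after the job is handed in: The tin lies at rest inside the box, 20 to 120 mm behind the front face and at least 20 mm below the sill; the flap is shut (under 0.06 rad) (x of pill_tin in the frame of mouth between 0.02 and 0.12 m and y of pill_tin in the frame of mouth between -0.024 and 0.024 m and z of pill_tin in the frame of mouth below -0.02 m and value of joint flap_axle below 0.06 rad and linear speed of pill_tin below 0.02 m/s); the robot touches nothing.
It fails at once if the tin is lifted more than 15 mm off the shelf (z of pill_tin in the frame of mouth above 0.015 m).
It fails at once if the tin is shoved against the flap (more than 2 N) (contact force between pill_tin and flap above 2 N).
It fails at once if the bell, the spare tin, the dish or the mortar is displaced by more than 25 mm (distance of any of brass_bell, spare_tin, celadon_dish, bronze_mortar from where it was at the start of the episode above 0.025 m).
It also fails if it takes over 45 s, if anything falls off the work surface, if the arm or the gripper's body presses on something with over 40 N, if the wrist force passes 120 N, or if a joint passes its speed limit or range.

## Working session

There is one attempt and no reset: what is moved stays moved. The work goes in short steps, Python scripts to look and compute and a tool call to move; the robot and the scene stay as the last step left them, time stands still between calls to the robot, and variables do not carry over. Pictures are saved under pics/ and viewed, and the job is handed in when it is done.

Besides the shell and the picture viewer there is one more tool, called after "Emit:" as a command line: name --argument value ..., lists and objects as JSON in quotes. servo_tool: Moves the arm, as the interface text tells. Its arguments: {"type":"object","properties":{"steps":{"type":"array","items":{"type":"array","items":{"type":"array","items":{"type":"number"}}}},"jaw":{"type":"number"},"grip_force":{"type":"number"}},"required":["steps"]}

```bash
mkdir -p pics; ls
python3 - <<'E'
from plant import readout, vision, r, spotter
import cv2
print(readout.get_state(), r.nose_length)
for n in("side","top"):
    d=vision.capture(n); cv2.imwrite(f"pics/{n}0.png",d["img"][:,:,::-1])
    print(n,d["fx"],d["fy"],d["cx"],d["cy"],d["rvec"],d["tvec"])
    for t in ["dispatch_box","pill_tin","spare_tin","paddle","flap","brass_bell","celadon_dish","bronze_mortar"]:
        print(t,[(x["uv"],round(x["conf"],2)) for x in spotter.search_frame(n,t)])
E
```

```text
pics
{'time_s': 0.0, 'joints': array([-5.08722257e+01,  2.05905993e+01,  6.32351690e-01, -1.94391903e-02,
       -7.01352511e+01, -1.65067855e+01]), 'qd': array([ 0.02459231, -0.06941439, -0.02808954, -0.0228748 , -0.00034656,
        0.08261943]), 'joint_torque': array([ 4.46336317e-04, -5.82717705e+01,  2.93055207e+01,  6.99754760e+00,
        6.86664323e-03, -1.55706061e-04]), 'tcp_pos': array([ 0.25941692, -0.62265086,  0.24262344]), 'eef_rot': array([-8.99909527e+01, -9.48377888e-02,  1.12614361e+02]), 'contact_force': array([0.39529894, 0.88281972, 0.78039131]), 'moment': array([0.01427132, 0.00586413, 0.0171076 ]), 'gripper_width': 0.0876125496188889} 0.017
side 436.53308657981586 436.53308657981586 320.93349776734965 241.6679000019337 [ 0.12471248 -2.87319825  1.22145041] [0.58615033 0.17168963 0.94487316]
dispatch_box [([299.5, 245.3], 0.91)]
pill_tin [([373.9, 310.6], 0.8), ([365.0, 234.7], 0.69), ([392.2, 247.4], 0.54), ([341.9, 251.3], 0.5)]
spare_tin [([330.2, 308.4], 0.53)]
paddle [([331.4, 252.4], 0.57)]
flap [([316.7, 243.0], 0.63), ([342.9, 250.4], 0.6)]
brass_bell [([310.6, 209.6], 0.59)]
celadon_dish [([283.6, 319.7], 0.76)]
bronze_mortar [([319.3, 161.6], 0.66)]
top 604.5700781410285 604.5700781410285 313.12917280021964 241.77135855766997 [ 2.02945705 -2.19063095  0.24481115] [-0.0330268   0.61461206  1.09079776]
dispatch_box [([327.3, 231.4], 0.71), ([297.5, 263.6], 0.45)]
pill_tin [([325.6, 268.5], 0.92), ([274.1, 316.0], 0.76), ([370.9, 341.0], 0.72), ([388.5, 298.3], 0.59), ([328.8, 229.0], 0.49)]
spare_tin [([261.1, 277.6], 0.61), ([333.7, 232.2], 0.32)]
paddle [([291.7, 260.1], 0.79)]
flap [([330.8, 243.5], 0.52), ([395.0, 233.1], 0.35)]
brass_bell [([393.5, 231.2], 0.62)]
celadon_dish [([229.9, 229.3], 0.67)]
bronze_mortar [([508.5, 217.2], 0.83)]
```

View pics/side0.png

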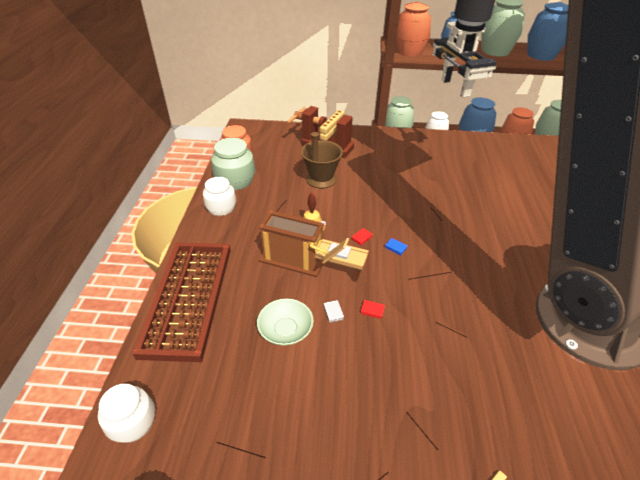

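View pics/top0.png

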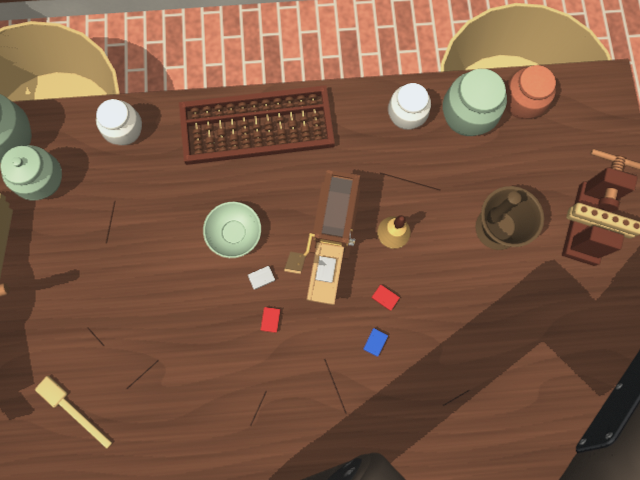

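Run:
```python
import cv2
a=cv2.imread("pics/top0.png"); c=a[180:360,230:430]; cv2.imwrite("pics/topc.png",cv2.resize(c,None,fx=4,fy=3.33*4/3.33*0.83,interpolation=cv2.INTER_CUBIC)[:600])
a=cv2.imread("pics/side0.png"); c=a[180:330,260:420]; cv2.imwrite("pics/sidec.png",cv2.resize(c,None,fx=4,fy=4,interpolation=cv2.INTER_CUBIC))
```

```text
(no output)
```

View pics/topc.png

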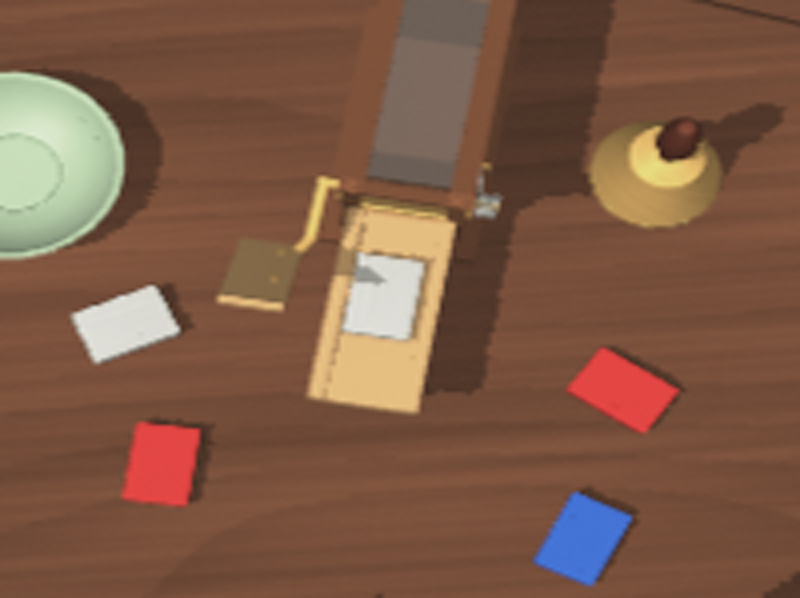

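View pics/sidec.png

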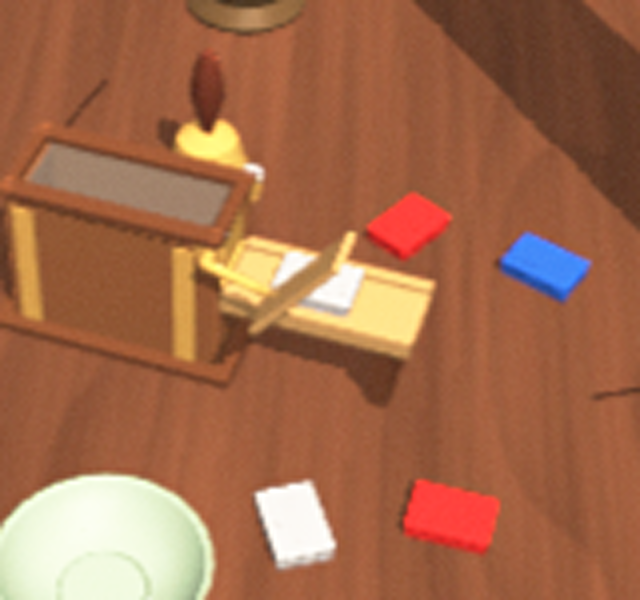

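The tin candidates in the top view are bright on the shelf (326,269), bright on the bench (261,277) which is the spare, red at (271,320) and (386,297), and blue at (376,342). The target is the bright one on the shelf, and the crop confirms it lies between the rails. Next I fit the box pose.

Run:
```python
import cv2
a=cv2.imread("pics/top0.png"); c=a[165:315,280:380]; c=cv2.resize(c,None,fx=6,fy=6,interpolation=cv2.INTER_CUBIC); 
cv2.imwrite("pics/topd1.png",c[:480]);cv2.imwrite("pics/topd2.png",c[420:])
a=cv2.imread("pics/side0.png"); c=a[205:280,255:380]; cv2.imwrite("pics/sided.png",cv2.resize(c,None,fx=6,fy=6,interpolation=cv2.INTER_CUBIC))
```

```text
(no output)
```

View pics/topd1.png

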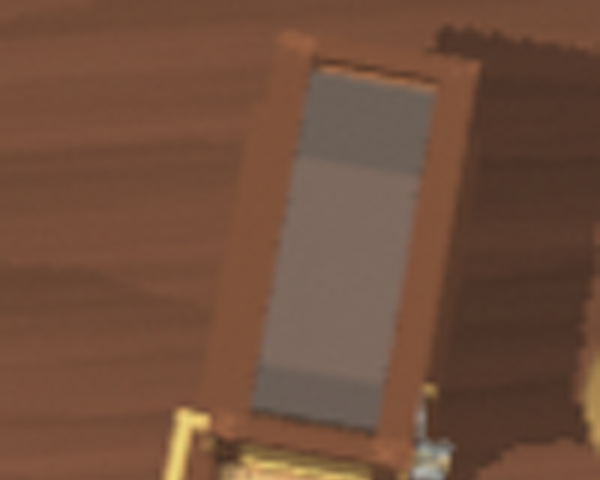

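View pics/topd2.png

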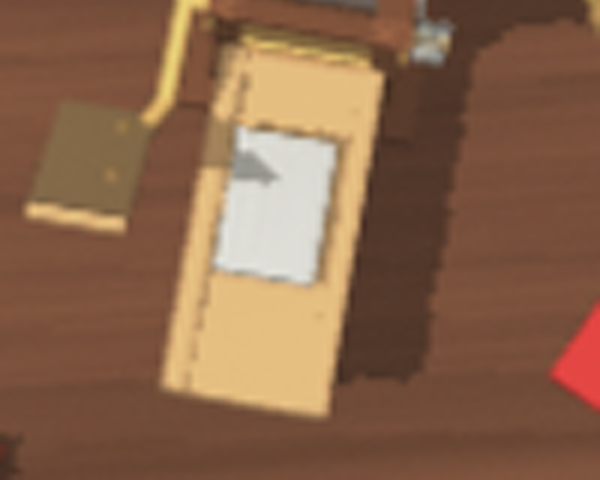

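View pics/sided.png

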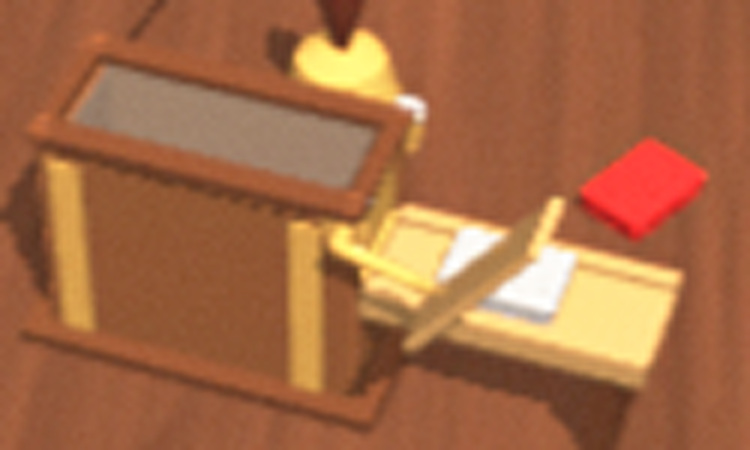

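```bash
cat > h.py <<'E'
import numpy as np, cv2
K={"side":(436.533,320.933,241.668,[0.12471248,-2.87319825,1.22145041],[0.58615033,0.17168963,0.94487316]),
"top":(604.57,313.129,241.771,[2.02945705,-2.19063095,0.24481115],[-0.0330268,0.61461206,1.09079776])}
def proj(c,P):
    f,cx,cy,rv,tv=K[c]
    return cv2.projectPoints(np.array(P,float).reshape(-1,3),np.array(rv),np.array(tv),np.array([[f,0,cx],[0,f,cy],[0,0,1.]]),None)[0].reshape(-1,2)
def b2w(p,P):
    P=np.array(P,float).reshape(-1,3); c,s=np.cos(p[2]),np.sin(p[2])
    return np.c_[p[0]+c*P[:,0]-s*P[:,1], p[1]+s*P[:,0]+c*P[:,1], P[:,2]]
E
cat > fit.py <<'E'
from h import *
from scipy.optimize import least_squares
m=1e-3
def pts(t,o):
    return [("top",(-112,26,62),(307,299.5)),("top",(-112,-26,62),(335,304.2)),
("top",(0-o,30+o,108),(314,235)),("top",(0-o,-30-o,108),(347.5,240.8)),("top",(130+o,30+o,108),(327.2,170.8)),("top",(130+o,-30-o,108),(359.7,175.8)),
("side",(0-o,-30-o,108),(322.5,225)),("side",(0-o,30+o,108),(315.3,240.3)),("side",(130+o,30+o,108),(261.3,226.7)),("side",(130+o,-30-o,108),(271.2,212)),
("side",(-112,-26,62),(369,250.3)),("side",(-112,26,62),(362.5,266.3)),
("top",(t,16,70),(319.5,256.3)),("top",(t,-16,70),(336.3,258.7)),("top",(t-46,16,70),(315.7,279.7)),("top",(t-46,-16,70),(333,282.5)),
("side",(t-46,16,70),(346.3,257)),("side",(t-46,-16,70),(351.2,246.7)),("side",(-77,42,153),(348.3,238.8)),("top",(-77,72,153),(284.2,270)),("top",(-77,42,153),(300.7,272.5))]
def res(p,off=True):
    R=[]
    for c,P,uv in pts(p[3]*1000,p[4]*1000):
        q=proj(c,b2w(p,np.array(P)*m))[0]-uv
        if c=="side": q=q+p[5:7]
        else: q=q+p[7:9]
        R+=[q[0],q[1]]
    return np.array(R+list(p[5:9]))
s=least_squares(res,[.65,-.03,0,-.02,0,0,0,0,0],loss="soft_l1")
best=min((least_squares(res,[.7,0,y,-.02,0,0,0,0,0],loss="soft_l1") for y in np.linspace(-3,3,8)),key=lambda s:s.cost)
print(best.x,np.degrees(best.x[2]),best.cost)
print(res(best.x)[:-4].reshape(-1,2).round(1))
E
python3 fit.py
python3 - <<'E'
from h import *
E
```

```text
[ 6.02994677e-01 -1.11837823e-01 -2.47467094e-01 -2.69258174e-02
 -6.02933822e-04  6.54569231e-02  9.34033997e-01  3.86262911e-01
 -2.84908722e-01] -14.17882006551838 7.996241538129156
[[ 0.1 -0. ]
 [-0.7 -0. ]
 [ 1.6  1.3]
 [-0.6  0.8]
 [-0.1  0.4]
 [-2.   0.4]
 [ 0.5 -1.2]
 [-0.8  0.3]
 [-0.5  0.6]
 [-0.  -0.4]
 [-0.4  0.5]
 [ 0.3  0.1]
 [ 0.4 -0.4]
 [ 0.2  0. ]
 [ 0.1 -0.2]
 [-0.4 -0.1]
 [ 1.1 -0.4]
 [ 0.1  0.4]
 [-0.2 -1.3]
 [ 0.1 -1. ]
 [ 0.5 -0.6]]
```

```bash
cat >> h.py <<'E'
P=[0.6030,-0.1118,-0.24747]
def rep(target=None):
    from plant import readout
    s=readout.get_state(); t=s["tcp_pos"]; yaw=s["eef_rot"][2]
    c,q=np.cos(P[2]),np.sin(P[2]); d=t[:2]-np.array(P[:2])
    print("t",s["time_s"],"tcp",t.round(4),"rpy",s["eef_rot"].round(2),"box",(1000*np.array([c*d[0]+q*d[1],-q*d[0]+c*d[1],t[2]])).round(1),"tip z",round(1000*(t[2]-.017),1),"skew",round(75.82-yaw,2),"F",s["contact_force"].round(2),"w",round(s["gripper_width"],4), "q",s["joints"].round(1))
    if target is not None:
        w=b2w(P,np.array(target)/1000)[0]-t
        Y=np.radians(yaw); print("delta tool x,y,z", (w[0]*np.cos(Y)+w[1]*np.sin(Y)).round(4),(-w[2]).round(4),(-w[0]*np.sin(Y)+w[1]*np.cos(Y)).round(4))
E
python3 -c "
from h import *
rep((-77,28.5,240))"
```

```text
t 0.9 tcp [ 0.2596 -0.623   0.2436] rpy [-90.     0.   112.62] box [-207.7 -579.8  243.6] tip z 226.6 skew -36.8 F [-0.15 -0.27 -0.23] w 0.0874 q [-50.9  20.5   0.7  -0.  -70.1 -16.5]
delta tool x,y,z 0.4088 0.0036 -0.469
```

Emit:
servo_tool --steps '[[[0.0204,0,-0.0234,0,0,0],[0.0204,0,-0.0234,0,0,0],[0.0204,0,-0.0234,0,0,0],[0.0204,0,-0.0234,0,0,0],[0.0204,0,-0.0234,0,0,0],[0.0204,0,-0.0234,0,0,0],[0.0204,0,-0.0234,0,0,0],[0.0204,0,-0.0234,0,0,0],[0.0204,0,-0.0234,0,0,0],[0.0204,0,-0.0234,0,0,0],[0.0204,0,-0.0234,0,0,0],[0.0204,0,-0.0234,0,0,0],[0.0204,0,-0.0234,0,0,0],[0.0204,0,-0.0234,0,0,0],[0.0204,0,-0.0234,0,0,0],[0.0204,0,-0.0234,0,0,0],[0.0204,0,-0.0234,0,0,0],[0.0204,0,-0.0234,0,0,0],[0.0204,0,-0.0234,0,0,0],[0.0204,0,-0.0234,0,0,0]]]' --jaw 133 --grip_force 20

```text
time_s: 2.9
tcp_pos: [0.5351, -0.0652, 0.2439]
eef_rot: [-90.0, 0.0, 112.6]
contact_force: [1.1, -0.1, -0.1]
gripper_width: 0.0415
```

Emit:
servo_tool --steps '[[[0,0,0,0,0.1,0],[0,0,0,0,0.1,0],[0,0,0,0,0.1,0],[0,0,0,0,0.1,0],[0,0,0,0,0.1,0],[0,0,0,0,0.1,0],[0,0,0,0,0.1,0],[0,0,0,0,0.1,0],[0,0,0,0,0.1,0],[0,0,0,0,0.1,0],[0,0,0,0,0.13,0],[0,0,0,0,0,0],[0,0,0,0,0,0]]]'

```text
time_s: 4.2
tcp_pos: [0.5347, -0.0664, 0.2437]
eef_rot: [-90.0, -0.0, 48.1]
contact_force: [0.1, -0.4, -0.0]
gripper_width: 0.0416
```

Run:
```python
from h import *
rep((-77,28.5,200))
from plant import vision
for n in("side","top"):
    d=vision.capture(n); a=d["img"][:,:,::-1]
    c=a[120:290,260:430] if n=="side" else a[170:340,230:430]
    cv2.imwrite(f"pics/{n}1.png",cv2.resize(c,None,fx=3.5 if n=="side" else 4,fy=3.5,interpolation=cv2.INTER_CUBIC))
```

```text
t 4.2 tcp [ 0.5347 -0.0664  0.2437] rpy [-9.001e+01 -1.000e-02  4.809e+01] box [-77.4  27.2 243.7] tip z 226.7 skew 27.73 F [ 0.12 -0.35 -0.03] w 0.0416 q [  13.8    7.7  -16.5    0.   -65.8 -145.7]
delta tool x,y,z 0.0013 0.0437 0.0003
```

View pics/side1.png

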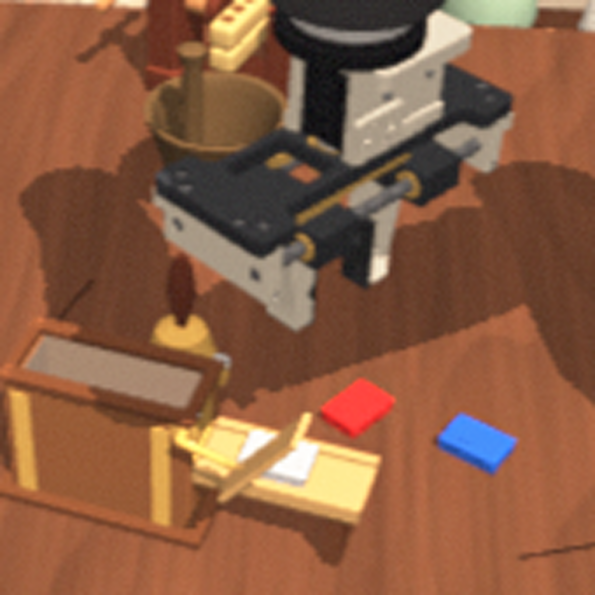

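View pics/top1.png

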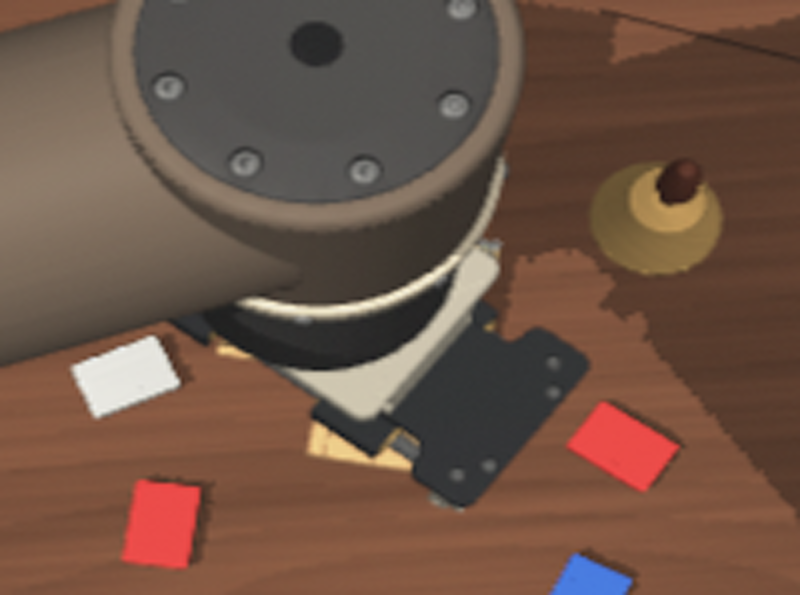

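Run:
```python
from h import *
s=np.radians(27.7);T=np.array([-77.4,27.2])
j=np.array([np.sin(s),np.cos(s)]);n=np.array([np.cos(s),-np.sin(s)])
for a in(21,31,42,-21,-31,-42):
    for b in (-9.5,9.5):
        p=T+a*j+b*n; u=proj("side",b2w(P,np.array([*p,227])/1000))[0]
        print(a,b,((u-[260,120])*3.5).round(0))
```

```text
21 -9.5 [310. 320.]
21 9.5 [285. 304.]
31 -9.5 [297. 328.]
31 9.5 [273. 312.]
42 -9.5 [283. 337.]
42 9.5 [259. 320.]
-21 -9.5 [361. 288.]
-21 9.5 [337. 272.]
-31 -9.5 [373. 280.]
-31 9.5 [349. 265.]
-42 -9.5 [386. 272.]
-42 9.5 [362. 257.]
```

Emit:
servo_tool --steps '[[[0.0013,0.0125,0,0,0,0],[0,0.0125,0,0,0,0],[0,0.0125,0,0,0,0],[0,0.006,0,0,0,0],[0,0,0,0,0,0]]]' --jaw 110

```text
time_s: 4.8
tcp_pos: [0.5348, -0.0656, 0.1985]
eef_rot: [-89.9, 0.1, 47.9]
contact_force: [-0.3, 0.2, -0.0]
gripper_width: 0.0498
```

Emit:
servo_tool --steps '[[[0,0.006,0,0,0,0],[0,0.006,0,0,0,0],[0,0.006,0,0,0,0],[0,0.006,0,0,0,0],[0,0.006,0,0,0,0],[0,0.006,0,0,0,0],[0,0.006,0,0,0,0],[0,0.006,0,0,0,0],[0,0.006,0,0,0,0],[0,0,0,0,0,0]]]'

```text
time_s: 5.8
tcp_pos: [0.5352, -0.0655, 0.1451]
eef_rot: [-90.0, 0.0, 47.9]
contact_force: [-0.0, -0.3, 0.7]
gripper_width: 0.0499
```

Run:
```python
from h import *
rep((-77,28.5,81))
from plant import vision
for n in("side",):
    d=vision.capture(n); a=d["img"][:,:,::-1]
    c=a[170:290,260:400]
    cv2.imwrite(f"pics/{n}2.png",cv2.resize(c,None,fx=5,fy=5,interpolation=cv2.INTER_CUBIC))
```

```text
t 5.8 tcp [ 0.5352 -0.0655  0.1451] rpy [-8.996e+01  5.000e-02  4.787e+01] box [-77.1  28.3 145.1] tip z 128.1 skew 27.95 F [-0.04 -0.26  0.74] w 0.0499 q [  13.9   12.9  -24.1   -0.   -53.1 -146. ]
delta tool x,y,z 0.0002 0.0641 0.0001
```

View pics/side2.png

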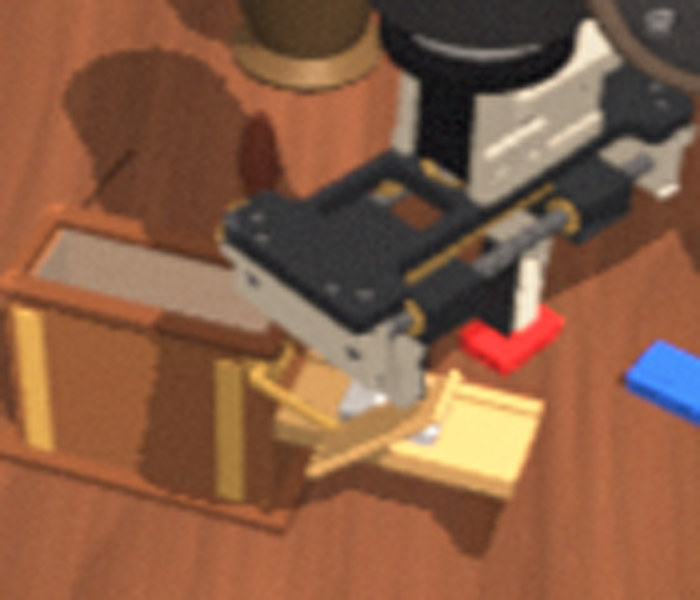

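Emit:
servo_tool --steps '[[[0,0.007,0,0,0,0],[0,0.007,0,0,0,0],[0,0.007,0,0,0,0],[0,0.007,0,0,0,0],[0,0.007,0,0,0,0],[0,0.007,0,0,0,0],[0,0.007,0,0,0,0],[0,0.006,0,0,0,0],[0,0.004,0,0,0,0],[0,0,0,0,0,0]]]'

```text
time_s: 6.85
tcp_pos: [0.5354, -0.0655, 0.0865]
eef_rot: [-90.0, 0.0, 47.9]
contact_force: [2.0, 0.3, 1.5]
gripper_width: 0.05
```

Run:
```python
from h import *
rep((-77,28.5,81))
from plant import vision
for n in("side","top"):
    d=vision.capture(n); a=d["img"][:,:,::-1]
    c=a[180:290,260:390] if n=="side" else a[220:320,270:370]
    cv2.imwrite(f"pics/{n}3.png",cv2.resize(c,None,fx=5.5,fy=5.5,interpolation=cv2.INTER_CUBIC))
```

```text
t 6.85 tcp [ 0.5354 -0.0655  0.0865] rpy [-8.997e+01  3.000e-02  4.787e+01] box [-76.9  28.4  86.5] tip z 69.5 skew 27.95 F [1.98 0.27 1.52] w 0.05 q [  13.9   17.   -27.8   -0.   -45.2 -146. ]
delta tool x,y,z 0.0001 0.0055 0.0001
```

View pics/side3.png

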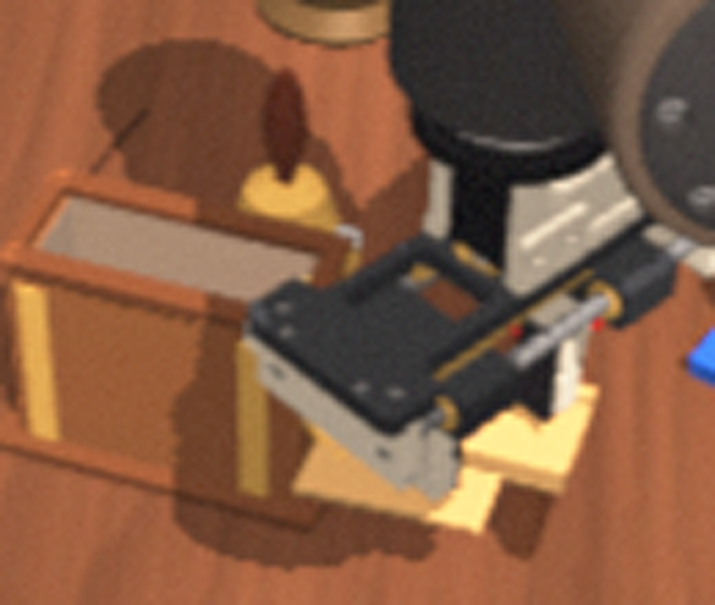

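View pics/top3.png

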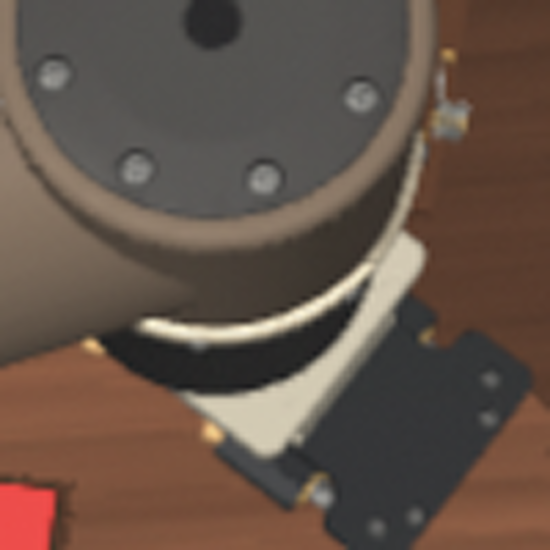

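Run:
```python
from h import *
from scipy.optimize import least_squares
s=np.radians(27.7);T=np.array([-77.4,27.2])
j=np.array([np.sin(s),np.cos(s)]);n=np.array([np.cos(s),-np.sin(s)])
def f(x,a,uv):
    p=T+a*j+x[0]*n; return proj("side",b2w(P,np.array([*p,227+x[1]])/1000))[0]-(np.array(uv)/3.5+[260,120])
for nm,uv in dict(tiprear=(268,312),bot_front=(168,215),top_front=(158,180),tipR=(305,328),blk_right=(285,262)).items():
    print(nm,least_squares(f,[20,30],args=(33,uv)).x.round(1))
```

```text
tiprear [11.3 -0.3]
bot_front [93.7 21.3]
top_front [102.   41.2]
tipR [-16.8   5.6]
blk_right [ 0.8 40.7]
```

Run:
```python
from h import *
from scipy.optimize import least_squares
s=np.radians(27.7);T=np.array([-77.4,27.2])
j=np.array([np.sin(s),np.cos(s)]);n=np.array([np.cos(s),-np.sin(s)])
def f(x,cam,h,uv):
    p=T+x[0]*j+x[1]*n; return proj(cam,b2w(P,np.array([*p,227+h])/1000))[0]-uv
for h in (20,45,66,80):
  for uv in [(540,328),(590,365),(460,505),(412,465),(310,410)]:
    print(h,uv,least_squares(f,[20,30],args=("top",h,np.array(uv)/[4,3.5]+[230,170])).x.round(0), end=" ")
  print()
  for uv in [(500,80),(512,100),(270,248),(158,180),(168,215),(300,130),(240,255)]:
    print(h,uv,least_squares(f,[20,30],args=("side",h,np.array(uv)/3.5+[260,120])).x.round(0), end=" ")
  print()
```

```text
20 (540, 328) [-71.  55.] 20 (590, 365) [-97.  54.] 20 (460, 505) [-94. -29.] 20 (412, 465) [-68. -26.] 20 (310, 410) [-21. -31.] 
20 (500, 80) [-226.   59.] 20 (512, 100) [-213.   39.] 20 (270, 248) [10. 33.] 20 (158, 180) [ 13. 125.] 20 (168, 215) [32. 95.] 20 (300, 130) [-88. 105.] 20 (240, 255) [27. 40.] 
45 (540, 328) [-72.  50.] 45 (590, 365) [-97.  49.] 45 (460, 505) [-94. -32.] 45 (412, 465) [-69. -29.] 45 (310, 410) [-23. -34.] 
45 (500, 80) [-191.   35.] 45 (512, 100) [-178.   16.] 45 (270, 248) [34. 11.] 45 (158, 180) [37. 98.] 45 (168, 215) [55. 70.] 45 (300, 130) [-59.  80.] 45 (240, 255) [51. 17.] 
66 (540, 328) [-73.  46.] 66 (590, 365) [-97.  44.] 66 (460, 505) [-94. -34.] 66 (412, 465) [-70. -31.] 66 (310, 410) [-25. -36.] 
66 (500, 80) [-161.   15.] 66 (512, 100) [-149.   -3.] 66 (270, 248) [55. -8.] 66 (158, 180) [57. 75.] 66 (168, 215) [74. 48.] 66 (300, 130) [-35.  58.] 66 (240, 255) [70. -2.] 
80 (540, 328) [-73.  43.] 80 (590, 365) [-97.  41.] 80 (460, 505) [-95. -36.] 80 (412, 465) [-71. -33.] 80 (310, 410) [-26. -37.] 
80 (500, 80) [-142.    2.] 80 (512, 100) [-130.  -16.] 80 (270, 248) [ 68. -20.] 80 (158, 180) [70. 60.] 80 (168, 215) [87. 34.] 80 (300, 130) [-19.  43.] 80 (240, 255) [ 83. -14.]
```

Emit:
servo_tool --steps '[[[0,0.003,0,0,0,0],[0,0.0025,0,0,0,0],[0,0,0,0,0,0],[0,0,0,0,0,0],[0,0,0,0,0,0],[0,0,0,0,0,0]]]'

```text
time_s: 7.55
tcp_pos: [0.5355, -0.0654, 0.0816]
eef_rot: [-90.0, -0.0, 47.9]
contact_force: [0.8, 0.3, 1.2]
gripper_width: 0.0499
```

Run:
```python
from h import *
rep((-77,28.5,81))
from plant import vision
for n in("side",):
    d=vision.capture(n); a=d["img"][:,:,::-1]
    c=a[210:290,290:390] if n=="side" else a[220:320,270:370]
    cv2.imwrite(f"pics/{n}4.png",cv2.resize(c,None,fx=7.5,fy=7.5,interpolation=cv2.INTER_CUBIC))
```

```text
t 7.55 tcp [ 0.5355 -0.0654  0.0816] rpy [-90.    -0.    47.88] box [-76.8  28.4  81.6] tip z 64.6 skew 27.94 F [0.82 0.29 1.15] w 0.0499 q [  13.9   17.3  -28.1   -0.   -44.5 -146. ]
delta tool x,y,z -0.0001 0.0006 0.0002
```

View pics/side4.png

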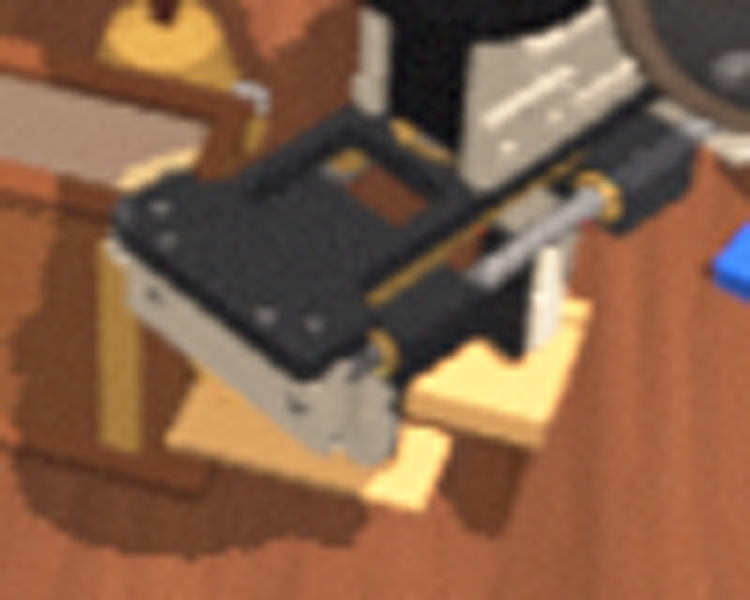

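Emit:
servo_tool --steps '[[[0.0006,0.0005,-0.00115,0,-0.0187,0],[0.0006,0,-0.00115,0,-0.0187,0],[0.0006,0,-0.00115,0,-0.0187,0],[0.0005,0,-0.0012,0,-0.0187,0],[0.0005,0,-0.0012,0,-0.0187,0],[0.0005,0,-0.0012,0,-0.0187,0],[0.0005,0,-0.0012,0,-0.0187,0],[0.0005,0,-0.0012,0,-0.0187,0],[0.0004,0,-0.00125,0,-0.0187,0],[0.0004,0,-0.00125,0,-0.0187,0],[0.0004,0,-0.00125,0,-0.0187,0],[0.0004,0,-0.00125,0,-0.0187,0],[0.0003,0,-0.00125,0,-0.0187,0],[0.0003,0,-0.00125,0,-0.0187,0],[0.0003,0,-0.00125,0,-0.0187,0],[0.0003,0,-0.0013,0,-0.0187,0]]]'

```text
time_s: 9.2
tcp_pos: [0.5558, -0.0706, 0.081]
eef_rot: [-90.0, 0.0, 65.1]
contact_force: [-1.7, 0.5, 1.5]
gripper_width: 0.0498
```

Run:
```python
from h import *
rep()
from plant import vision
for n in("side","top"):
    d=vision.capture(n); a=d["img"][:,:,::-1]
    c=a[210:290,290:390] if n=="side" else a[220:320,270:370]
    cv2.imwrite(f"pics/{n}5.png",cv2.resize(c,None,fx=6,fy=6,interpolation=cv2.INTER_CUBIC))
```

```text
t 9.2 tcp [ 0.5558 -0.0706  0.081 ] rpy [-90.     0.    65.11] box [-55.8  28.4  81. ] tip z 64.0 skew 10.71 F [-1.73  0.47  1.5 ] w 0.0498 q [  12.8   19.   -25.5   -0.   -45.4 -127.7]
```

View pics/side5.png

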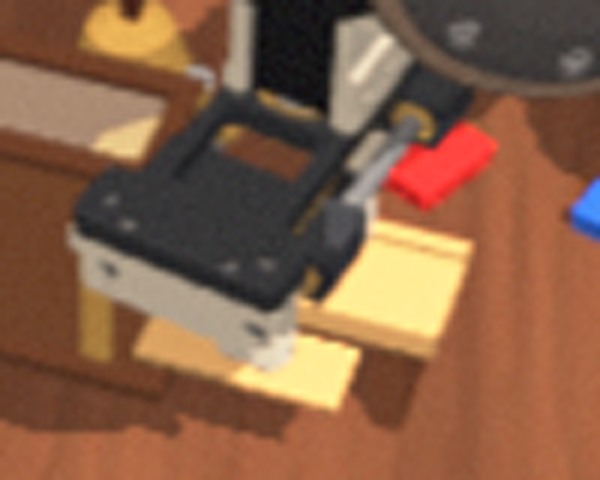

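View pics/top5.png

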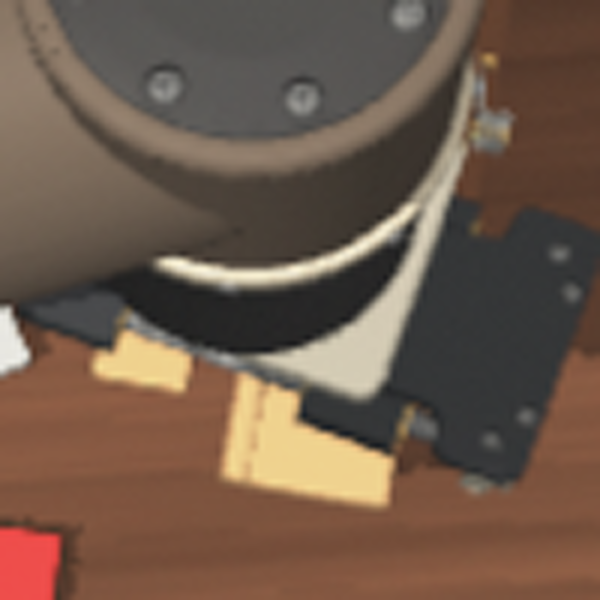

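Emit:
servo_tool --steps '[[[0.0002,0,-0.0013,0,-0.0187,0],[0.0002,0,-0.0013,0,-0.0187,0],[0.0002,0,-0.0013,0,-0.0187,0],[0.0002,0,-0.0013,0,-0.0187,0],[0.0001,0,-0.0013,0,-0.0187,0],[0.0001,0,-0.0013,0,-0.0187,0],[0.0001,0,-0.0013,0,-0.0187,0],[0.0001,0,-0.0013,0,-0.0187,0],[0,0,-0.0013,0,-0.0187,0],[0,0,-0.0013,0,-0.0187,0],[0,0,-0.0013,0,-0.0187,0],[0,0,-0.0013,0,-0.0187,0],[-0.0001,0,-0.0013,0,-0.0187,0],[-0.0001,0,-0.0013,0,-0.0187,0],[-0.0001,0,-0.0013,0,-0.0187,0],[-0.0001,0,-0.0013,0,-0.0187,0]]]'

```text
time_s: 10.9
tcp_pos: [0.576, -0.0759, 0.0811]
eef_rot: [-90.0, -0.0, 82.2]
contact_force: [-2.8, 0.5, 0.9]
gripper_width: 0.0498
```

Run:
```python
from h import *
rep()
from plant import vision
for n in("side","top"):
    d=vision.capture(n); a=d["img"][:,:,::-1]
    c=a[210:290,260:380] if n=="side" else a[160:320,270:370]
    cv2.imwrite(f"pics/{n}6.png",cv2.resize(c,None,fx=6 if n=="side" else 3.7,fy=6 if n=="side" else 3.7,interpolation=cv2.INTER_CUBIC))
```

```text
t 10.9 tcp [ 0.576  -0.0759  0.0811] rpy [-90.    -0.    82.25] box [-34.9  28.2  81.1] tip z 64.1 skew -6.43 F [-2.75  0.54  0.93] w 0.0498 q [  11.8   20.7  -22.9   -0.   -46.4 -109.5]
```

View pics/side6.png

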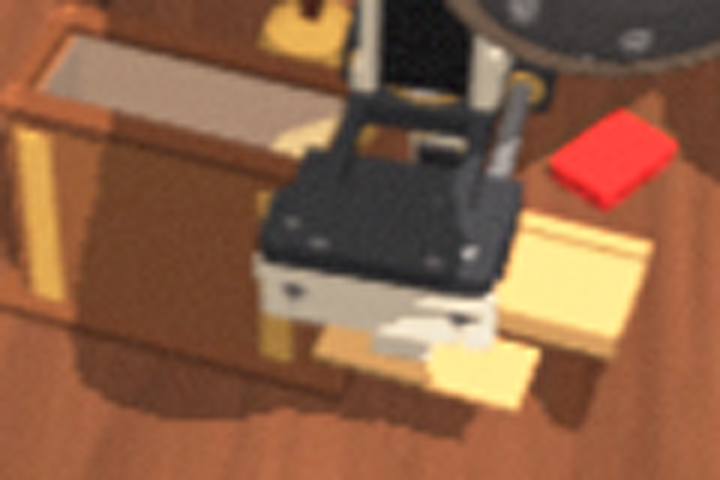

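View pics/top6.png

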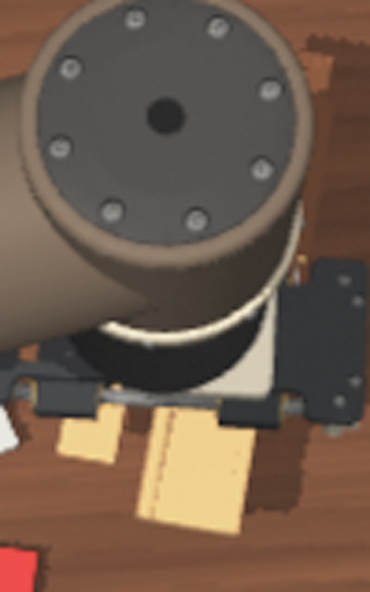

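Emit:
servo_tool --steps '[[[-0.0002,0,-0.0013,0,-0.0187,0],[-0.0002,0,-0.0013,0,-0.0187,0],[-0.0002,0,-0.0013,0,-0.0187,0],[-0.0002,0,-0.0013,0,-0.0187,0],[-0.0003,0,-0.0013,0,-0.0187,0],[-0.0003,0,-0.0013,0,-0.0187,0],[0,0,0,0,0,0],[0,0,0,0,0,0]]]'

```text
time_s: 11.8
tcp_pos: [0.5838, -0.078, 0.0811]
eef_rot: [-90.0, 0.0, 88.6]
contact_force: [-1.3, 0.0, 1.7]
gripper_width: 0.0499
```

Run:
```python
from h import *
rep()
from plant import vision
for n in("side",):
    d=vision.capture(n); a=d["img"][:,:,::-1]
    c=a[210:290,260:380] if n=="side" else a[160:320,270:370]
    cv2.imwrite(f"pics/{n}7.png",cv2.resize(c,None,fx=6 if n=="side" else 3.7,fy=6 if n=="side" else 3.7,interpolation=cv2.INTER_CUBIC))
```

```text
t 11.8 tcp [ 0.5838 -0.078   0.0811] rpy [-90.02   0.    88.59] box [-26.9  28.1  81.1] tip z 64.1 skew -12.77 F [-1.27  0.03  1.69] w 0.0499 q [  11.4   21.3  -21.9    0.   -46.8 -102.8]
```

View pics/side7.png

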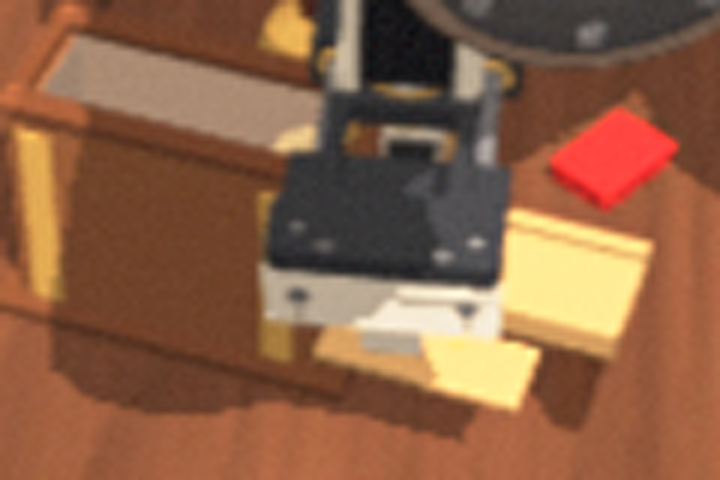

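Emit:
servo_tool --steps '[[[-0.0003,0,-0.0013,0,0,0],[-0.0003,0,-0.0013,0,0,0],[-0.0003,0,-0.0013,0,0,0],[0,0,0,0,0,0],[0,0,0,0,0,0],[0,0,0,0,0,0],[0,0,0,0,0,0]]]'

```text
time_s: 12.55
tcp_pos: [0.5876, -0.079, 0.0812]
eef_rot: [-90.0, -0.0, 88.6]
contact_force: [-1.7, 0.5, 2.9]
gripper_width: 0.0499
```

Run:
```python
from h import *
rep()
from plant import vision,spotter
for n in("side","top"):
    d=vision.capture(n); a=d["img"][:,:,::-1]
    print([(x["uv"],round(x["conf"],2)) for x in spotter.search_frame(n,"pill_tin")])
    c=a[205:265,260:340] if n=="side" else a[160:320,270:370]
    f=9 if n=="side" else 3.7
    cv2.imwrite(f"pics/{n}8.png",cv2.resize(c,None,fx=f,fy=f,interpolation=cv2.INTER_CUBIC))
```

```text
t 12.55 tcp [ 0.5876 -0.079   0.0812] rpy [-90.02  -0.    88.59] box [-23.   28.1  81.2] tip z 64.2 skew -12.77 F [-1.75  0.47  2.86] w 0.0499 q [  11.2   21.6  -21.3    0.   -47.  -102.6]
[([375.3, 310.4], 0.74), ([291.3, 251.3], 0.68), ([362.5, 235.1], 0.61), ([392.7, 247.1], 0.57)]
[([270.7, 317.2], 0.95), ([376.1, 337.8], 0.63), ([389.3, 296.2], 0.56)]
```

View pics/side8.png

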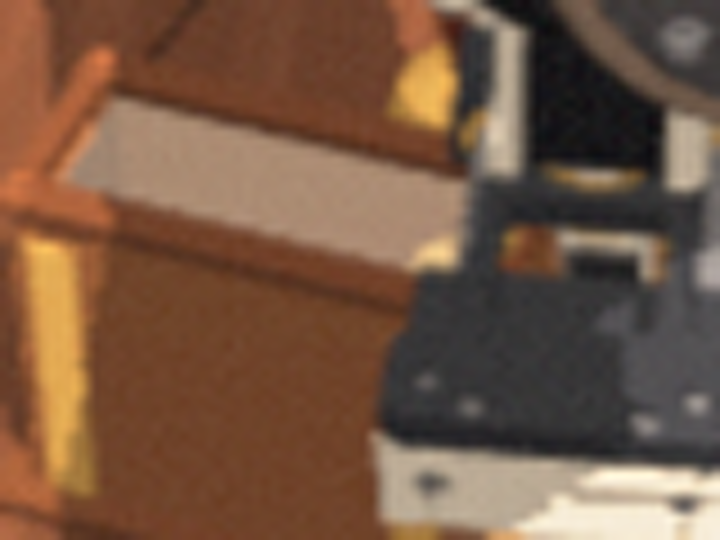

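View pics/top8.png

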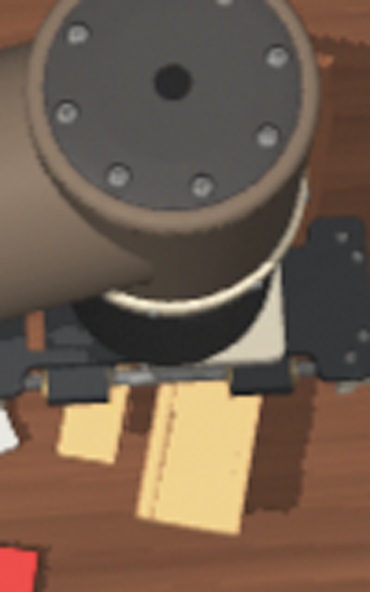

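Emit:
servo_tool --steps '[[[0.0006,0,0.0025,0,0,0],[0.0011,0,0.0049,0,0,0],[0.0011,0,0.0049,0,0,0],[0.0011,0,0.0049,0,0,0],[0.0011,0,0.0049,0,0,0],[0.0011,0,0.0049,0,0,0],[0.0011,0,0.0049,0,0,0],[0.0011,0,0.0049,0,0,0],[0.0006,0,0.0025,0,0,0],[0,0,0,0,0,0]]]'

```text
time_s: 13.75
tcp_pos: [0.5475, -0.069, 0.0808]
eef_rot: [-89.9, -0.0, 88.6]
contact_force: [1.4, 1.0, 0.9]
gripper_width: 0.0498
```

Run:
```python
from h import *
rep()
from plant import vision,spotter
for n in("side","top"):
    d=vision.capture(n); a=d["img"][:,:,::-1]
    c=a[205:285,260:360] if n=="side" else a[160:320,270:370]
    f=7.5 if n=="side" else 3.7
    cv2.imwrite(f"pics/{n}9.png",cv2.resize(c,None,fx=f,fy=f,interpolation=cv2.INTER_CUBIC))
```

```text
t 13.75 tcp [ 0.5475 -0.069   0.0808] rpy [-89.93  -0.    88.59] box [-64.3  27.9  80.8] tip z 63.8 skew -12.77 F [1.35 1.03 0.87] w 0.0498 q [  13.1   18.4  -26.6   -0.   -45.1 -104.5]
```

View pics/side9.png

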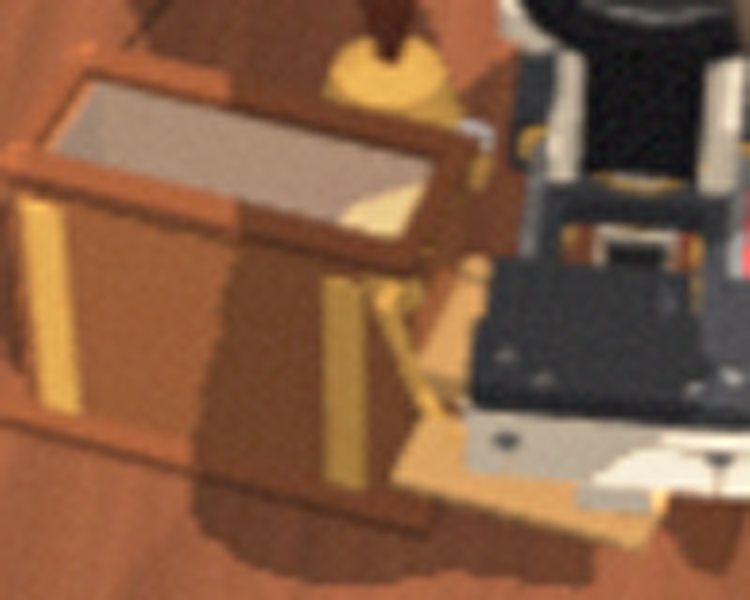

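View pics/top9.png

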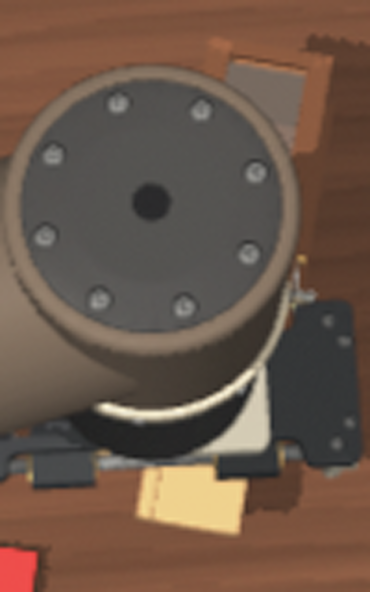

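Emit:
servo_tool --steps '[[[0,-0.005,0,0,0,0],[0,-0.01,0,0,0,0],[0,-0.01,0,0,0,0],[0,-0.01,0,0,0,0],[0,-0.01,0,0,0,0],[0,-0.01,0,0,0,0],[0,-0.01,0,0,0,0],[0,-0.01,0,0,0,0],[0,-0.01,0,0,0,0],[0,-0.01,0,0,0,0],[0,-0.015,0,0,0,0],[0,-0.015,0,0,0,0],[0,-0.02,0,0,0,0],[0,-0.02,0,0,0,0],[0,-0.02,0,0,0,0]]]'

```text
time_s: 15.35
tcp_pos: [0.5479, -0.0691, 0.2671]
eef_rot: [-90.0, 0.0, 88.6]
contact_force: [1.1, 0.4, -0.3]
gripper_width: 0.0498
```

Run:
```python
from h import *
rep((-230,28,265))
from plant import vision,spotter
for n in("side",):
    d=vision.capture(n); a=d["img"][:,:,::-1]
    c=a[160:285,260:400]
    cv2.imwrite(f"pics/{n}10.png",cv2.resize(c,None,fx=4.5,fy=4.5,interpolation=cv2.INTER_CUBIC))
```

```text
t 15.35 tcp [ 0.5479 -0.0691  0.2671] rpy [-89.95   0.    88.59] box [-63.9  27.9 267.1] tip z 250.1 skew -12.77 F [ 1.11  0.43 -0.27] w 0.0498 q [  13.1    8.2  -12.8   -0.   -69.  -104.5]
delta tool x,y,z 0.0368 0.0021 0.162
```

View pics/side10.png

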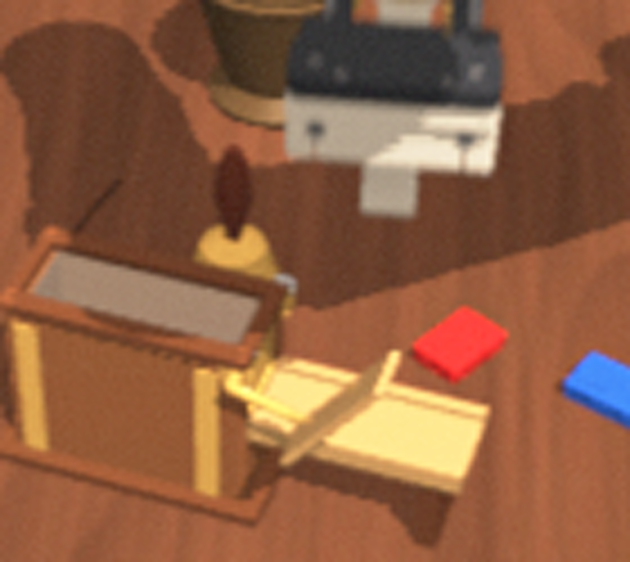

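Emit:
servo_tool --steps '[[[-0.025,0,0.004,0,0,0],[-0.025,0,0.004,0,0,0],[-0.025,0,0.004,0,0,0],[-0.025,0,0.004,0,0,0],[-0.025,0,0.004,0,0,0],[-0.025,0,0.004,0,0,0],[-0.025,0,0.004,0,0,0],[-0.025,0,0.004,0,0,0],[-0.025,0,0.004,0,0,0],[-0.025,0,0.004,0,0,0],[-0.025,0,0.004,0,0,0],[-0.025,0,0.004,0,0,0],[0,0,0,0,0,0],[0,0,0,0,0,0]]]'

```text
time_s: 16.8
tcp_pos: [0.4925, -0.368, 0.2657]
eef_rot: [-89.9, -0.0, 88.5]
contact_force: [-0.2, -0.2, -0.4]
gripper_width: 0.0497
```

Run:
```python
from h import *
rep()
from plant import vision,spotter
d=vision.capture("top"); a=d["img"][:,:,::-1]
for t in ["pill_tin","spare_tin","brass_bell","celadon_dish","bronze_mortar"]:
    print(t,[(x["uv"],round(x["conf"],2)) for x in spotter.search_frame("top",t)])
c=a[160:320,220:420]
cv2.imwrite("pics/top11.png",cv2.resize(c,None,fx=3.7,fy=3.7,interpolation=cv2.INTER_CUBIC))
```

```text
t 16.8 tcp [ 0.4925 -0.368   0.2657] rpy [-8.994e+01 -3.000e-02  8.851e+01] box [ -44.4 -275.5  265.7] tip z 248.7 skew -12.69 F [-0.19 -0.25 -0.39] w 0.0497 q [-18.6  14.2  -5.3  -0.  -70.5 -72.9]
pill_tin [([269.8, 317.7], 0.71)]
spare_tin [([263.7, 276.8], 0.91), ([327.9, 237.4], 0.65)]
brass_bell [([263.2, 276.4], 0.58)]
celadon_dish [([230.5, 229.3], 0.78)]
bronze_mortar [([493.7, 238.4], 0.57)]
```

View pics/top11.png

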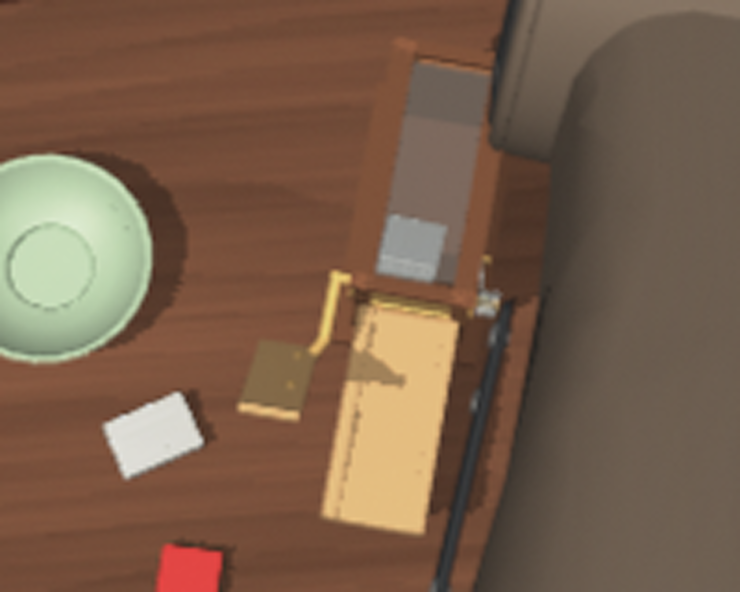

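Run:
```python
from h import *
print("img corners far-left,far-right,near-left,near-right",[(u/3.7+220,v/3.7+160) for u,v in [(385,215),(447,225),(376,270),(432,281)]])
# ramp rest
import math
c=math.radians(50);u=np.array([math.cos(c),-math.sin(c)]);n=np.array([math.sin(c),math.cos(c)])
for dist in (0,5,10,20):
    low=np.array([48,10])-dist*u; top=low-46*u
    pts=[(*x[:1],y,x[1]) for x in (low+12*n,top+12*n,top) for y in (16,-16)]
    print(dist,proj("top",b2w(P,np.array(pts)/1000)).round(1).tolist())
for x0 in (30,48,60):
    print("flat",x0,proj("top",b2w(P,np.array([(x0+46,16,22),(x0+46,-16,22),(x0,16,22),(x0,-16,22)])/1000)).round(1).tolist())
```

```text
img corners far-left,far-right,near-left,near-right [(324.05405405405406, 218.1081081081081), (340.81081081081084, 220.8108108108108), (321.6216216216216, 232.97297297297297), (336.7567567567568, 235.94594594594594)]
0 [[326.1, 220.9], [341.8, 223.5], [324.1, 230.8], [340.3, 233.6], [323.2, 236.2], [339.3, 239.0]]
5 [[325.9, 221.9], [341.6, 224.6], [323.8, 231.9], [340.1, 234.7], [323.0, 237.4], [339.2, 240.1]]
10 [[325.7, 223.0], [341.5, 225.6], [323.6, 233.1], [339.9, 235.8], [322.7, 238.5], [339.0, 241.3]]
20 [[325.2, 225.1], [341.1, 227.8], [323.1, 235.4], [339.6, 238.1], [322.3, 240.9], [338.6, 243.6]]
flat 30 [[327.7, 211.4], [343.4, 214.1], [323.9, 233.3], [339.7, 236.0]]
flat 48 [[329.2, 203.0], [344.8, 205.6], [325.4, 224.7], [341.2, 227.4]]
flat 60 [[330.2, 197.4], [345.7, 200.0], [326.4, 219.0], [342.1, 221.6]]
```

Run:
```python
from h import *
from plant import vision,spotter,r
a=vision.capture("side")["img"][:,:,::-1]
for t in ["paddle","spare_tin","brass_bell","celadon_dish","bronze_mortar"]:
    print(t,[(x["uv"],round(x["conf"],2)) for x in spotter.search_frame("side",t)])
d0=cv2.imread("pics/side0.png"); d=cv2.absdiff(d0,a.copy()).max(2)
print("diff paddle region",(d[232:262,325:352]>40).sum(),"bell",(d[190:225,300:325]>40).sum())
cv2.imwrite("pics/side12.png",cv2.resize(np.hstack([d0[180:290,260:400],a[180:290,260:400]]),None,fx=2.8,fy=2.8))
t=vision.capture("top")["img"]; o=cv2.imread("pics/top11.png")
c=cv2.resize(t[160:320,220:420,::-1],None,fx=3.7,fy=3.7,interpolation=cv2.INTER_CUBIC); print("tin diff",cv2.absdiff(o,c)[200:290,370:450].max())
```

```text
paddle [([330.6, 248.1], 0.53)]
spare_tin [([331.6, 310.8], 0.8)]
brass_bell [([310.8, 205.8], 0.74)]
celadon_dish [([283.4, 318.4], 0.77), ([301.5, 249.0], 0.66)]
bronze_mortar [([319.6, 161.4], 0.59)]
diff paddle region 168 bell 0
tin diff 3
```

View pics/side12.png

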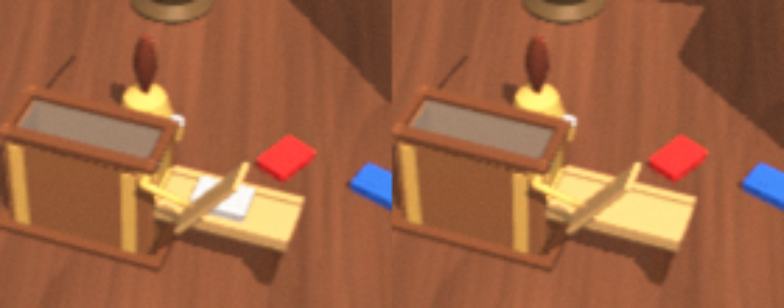

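The paddle is back at rest, the shelf is empty, the tin lies still inside the box, and the bell hasn't moved. I'm handing the job in.

```bash
python3 -c "
from plant import r
print(r.close_job())"
```

```text
the job is handed in; nothing more can be done
None
```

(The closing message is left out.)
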